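# Power up and start the dry block heater

### The job

Get the dry block heater running with your closed fingertips: first switch on the loose power strip by pressing the raised half of its rocker right down, then press the heater's round key fully down, and last its long bar-shaped key fully down. Leave the square key alone, do not lift or push the strip about, and leave the timer, dropper bottle, beaker and film roll standing where they are. Finish with the fingers clear of everything.

Things in the scene. Friction and masses are not known exactly. Their poses are not given: they have to be found in the camera images.
- heater: white dry block heater, fixed, 180 (x) x 240 (y) x 65 mm high; origin at the centre of its underside, front at -x. Its level front deck, 65 mm above the bench, carries three keys in a row, 50 mm in front of the origin, at y = -65, 0, +65 mm; which is where varies. Behind stands a dark tube block, tube tops 137 mm above the bench, nearest side 62 mm behind the key centres.
- round_key_top (a point): centre of the top face of the round white key, 26 mm across; its top is 79 mm above the bench, 14 mm proud of the deck, and goes straight down 6 mm. The point moves with the key.
- bar_key_top (a point): centre of the top face of the long bar-shaped white key, 12 mm (heater x) by 42 mm (heater y), same height and travel as the round key.
- square_key_top (a point): centre of the top face of the square white key, 24 x 24 mm, same height and travel; not to be pressed.
- round_key (a joint): travel of the round key in m: 0 = up, 0.006 = fully down. It needs about 2 N to move and stays where it is left (latching).
- bar_key (a joint): travel of the bar key in m, same as the round key.
- square_key (a joint): travel of the square key in m, same as the others; must stay up.
- strip: white power strip, loose on the left of the bench, 55 (x) x 269 (y) x 47 mm, 0.35 kg; origin at the centre of its underside, y along its length, top face at 42 mm. The rocker switch is at y = -84 mm, near the end that is towards the robot. Between it and the heater stands a centrifuge 150 mm high, its raised rear lid about 360 mm: cross above or in front of the lid.
- raised_half (a point): point fixed to the strip at the middle of the rocker half that is raised while off, 46 mm above the bench, 8 mm to the strip's -x side of the rocker's axle (axle along strip y). The rocker is a red concave paddle, 24 (x) x 12 (y) mm, its ends 1 to 5 mm proud of the strip's top (42 mm). Pressed straight down here or a little further out, its end goes down about 3 to 4 mm.
- strip_switch (a joint): rocker angle in rad: near 0 = off (the strip's -x half raised), 0.349 = fully on (that half down, the other up). It needs about 2 to 4 N and stays where it is left, without snapping over.
- timer: bystander: small white upright lab timer, 58 x 66 x 66 mm, loose; origin at the centre of its underside.
- dropper: bystander: dropper bottle, 36 mm across, 98 mm high, loose; origin at the centre of its underside.
- beaker_1: bystander: small beaker, 52 mm across, 69 mm high, loose; origin at the centre of its underside.
- film_roll: bystander: roll of film standing on end, 60 mm across, 50 mm high, loose; origin at the centre of its underside.

How it is judged:
By the outcome, as a careful person would: the job done as asked, in the order asked, and still so for the second after the job is handed in, with the robot touching nothing.
It also fails if it takes over 54 s, if anything falls off the work surface, if the arm or the gripper's body presses on something with over 40 N, if the wrist force passes 120 N, or if a joint passes its speed limit or range.

### The arm

A 7-joint arm with a two-finger parallel gripper is mounted at the origin on a cart in front of the work surface, level with it; the furniture and walls round the work are solid. World frame = base frame: x ahead of the robot, y to its left, z up, the work surface at z = 0. Lengths are in m, angles in rad, forces in N, time in s.
With the tool pointing down it reaches from about 0.4 to 0.875 m from the base axis. Payload 19.3 kg.
Tool frame: the origin (TCP) lies at the very end of the fingers, on their centre line; the grasp point (between the pads) lies 19 mm behind it; z points along the fingers, y is the line along which they close (so a half turn about z gives the same grasp; the last joint's range is limited). The gripper opens to 85 mm and grips with 20 to 120 N. Pads are 22 mm wide; open, the fingers measure 114 mm over their backs; the gripper's body (76 mm by 85 mm) begins 54 mm behind the grasp point. The pads swing forward as they close: fully open they stand 13 mm farther back than shut.
Start: joints at [1.172, 0.521, -0.036, 1.599, 0.021, 1.021, -0.113], TCP at [0.202, -0.592, 0.231] pointing down, gripper open.
Joint ranges: [-2.91, 2.91], [-0.3, 2.13], [-1.5, 1.42], [0.17, 2.43], [-1.26, 4.41], [0.16, 1.93], [-2.52, 2.52]. Speed limits (rad/s): [1.89, 1.89, 2.39, 2.39, 3.01, 3.01, 3.01].

### API

Orientations are given as [roll, pitch, yaw] about the fixed x, y, z axes, in that order (R = Rz(yaw) Ry(pitch) Rx(roll)).
In Python, from workcell import monitor, viewer, bot gives the robot as it stands.
- The arm moves only by the tool move_arm, never from a script. Its arguments are lists of equal length, an entry for each row: "gripper": the opening, from 0 (shut) to 1 (fully open); "linear": the shift along the tool's x, y, z in cm, a list of three; "twist": the turn about the tool's z in degrees. A call has 1 to 8 rows; each row shifts and turns the commanded pose from where the row before left it, along the tool's axes as they then stand; what a row does not reach is not made up. A row lasts 1/10 s, in which the tool goes at most 50 mm and 8.59 degrees, less where a joint would pass 70% of its speed; a pose out of reach is approached as far as the arm can. A call with a gripper value outside its range is refused whole. The fingers move at their own pace and stop on an object; "squeeze" is the grip in N (left out, the last holds). Time passes only in rows, so rows that do not move let the fingers close. It gives the time, the measured TCP pose, the force, the opening and the grip force at its end, in the units of the state.
- monitor.observe(): the state, without advancing time (a new reading comes with each control period).
- viewer.grab_frame(name): name is "scene" or "top" or "wrist"; returns a dict with "img" (420x560x3 uint8, red, green, blue), "K" (3x3 intrinsics, pixels), "eye" and "rotation" of the camera in the world. Camera axes: x right, y up, looking along -z (the intrinsics and any distortion apply to the point x, -y, -z); pixel columns grow to the right and rows downward; lengths in m; the calibration is good to about 2 mm. A picture is of the moment at which its call begins. There is no depth.
- bot.job_done(): hands the job in; it is judged then, once.
The state is a dict: "clock": time; "qpos": joint angles; "qd": joint speeds; "joint_efforts": joint torques, N m; "position": TCP position; "tool_rot": TCP orientation; "force": force on the tool from outside, world axes, zero at the start; "moment": the same for the moment, N m; "grip_width": finger opening in m; "finger_force": force on a finger pad.
Only numpy, scipy, OpenCV 4.12 (cv2) and the standard library are available. Lean on these libraries where they do the work, as an engineer would, in place of code of your own. Each camera call takes 0.05 s, during which the arm holds its last target. There are 200 camera calls.

## Working session

There is one attempt and no reset: what is moved stays moved. The work goes in short steps, Python scripts to look and compute and a tool call to move; the robot and the scene stay as the last step left them, time stands still between calls to the robot, and variables do not carry over. Pictures are saved under pics/ and viewed, at most 10 in all, crops included, and the job is handed in when it is done.

Besides the shell and the picture viewer there is one more tool, called after ">>>" in YAML: its name, and indented under it one key for each argument. move_arm: Moves the arm, as the interface text tells. Its arguments: {"type":"object","properties":{"gripper":{"type":"array"},"linear":{"type":"array"},"twist":{"type":"array"},"squeeze":{"type":"number"}},"required":["gripper","linear","twist"]}

```bash
mkdir -p pics; cat > h.py <<'E'
import numpy as np, cv2, pickle
from workcell import monitor, viewer, bot
def snap(name, tag):
    f=viewer.grab_frame(name); pickle.dump(f,open(f'pics/{tag}.pkl','wb'))
    cv2.imwrite(f'pics/{tag}.png',cv2.cvtColor(f['img'],cv2.COLOR_RGB2BGR)); return f
def load(tag): return pickle.load(open(f'pics/{tag}.pkl','rb'))
def ray(f,u,v):
    d=np.linalg.inv(f['K'])@[u,v,1]; d=np.array(f['rotation'])@[d[0],-d[1],-d[2]]
    return np.array(f['eye']),d/np.linalg.norm(d)
def onz(f,u,v,z):
    e,d=ray(f,u,v); return e+d*(z-e[2])/d[2]
def tri(obs):
    A=0;b=0;R=[ray(*o) for o in obs]
    for e,d in R: P=np.eye(3)-np.outer(d,d); A=A+P; b=b+P@e
    p=np.linalg.solve(A,b); return p,[np.linalg.norm((np.eye(3)-np.outer(d,d))@(p-e)) for e,d in R]
def proj(f,p):
    c=np.array(f['rotation']).T@(np.array(p)-f['eye']); q=f['K']@[c[0],-c[1],-c[2]]; return q[:2]/q[2]
E
python3 - <<'E'
from h import *
fs=[snap(n,n+'0') for n in('scene','top','wrist')]
for f in fs: print({k:(np.round(v,3).tolist()) for k,v in f.items() if k!='img'})
a=[cv2.resize(cv2.cvtColor(f['img'],cv2.COLOR_RGB2BGR),None,fx=1,fy=1) for f in fs]
print(monitor.observe())
E
```

```text
{'K': [[456.026, 0.0, 276.98], [0.0, 456.026, 203.599], [0.0, 0.0, 1.0]], 'eye': [-0.287, 0.624, 0.627], 'rotation': [1.06, -0.018, -2.325]}
{'K': [[463.516, 0.0, 277.323], [0.0, 463.516, 208.165], [0.0, 0.0, 1.0]], 'eye': [0.202, -0.04, 1.206], 'rotation': [0.213, -0.006, -1.493]}
{'K': [[294.551, 0.0, 276.915], [0.0, 294.551, 215.051], [0.0, 0.0, 1.0]], 'eye': [0.27, -0.567, 0.372], 'rotation': [-0.291, 0.001, -1.241]}
{'clock': 0.15, 'qpos': array([ 1.17177213,  0.5218729 , -0.03633798,  1.59982569,  0.02123055,
        1.02109484, -0.11278361]), 'qd': array([-1.44465032e-04, -2.19078087e-03,  9.22635585e-06, -8.68414984e-04,
        6.31381370e-04, -7.38413339e-04,  2.38401863e-04]), 'joint_efforts': array([ 1.68760616e-03, -9.27380848e+01,  1.98076174e+00, -3.70056546e+01,
        1.79847283e-02,  6.23267100e-03,  3.71479274e-06]), 'position': array([ 0.20173043, -0.59130963,  0.23087885]), 'tool_rot': array([-3.14078102e+00,  7.36191257e-05,  3.28852489e-01]), 'force': array([-0.32614233,  0.83875252, -0.47543029]), 'moment': array([0.02067498, 0.01635782, 0.04205777]), 'finger_force': 0.0, 'grip_width': 0.08540267110241898}
```

View pics/scene0.png

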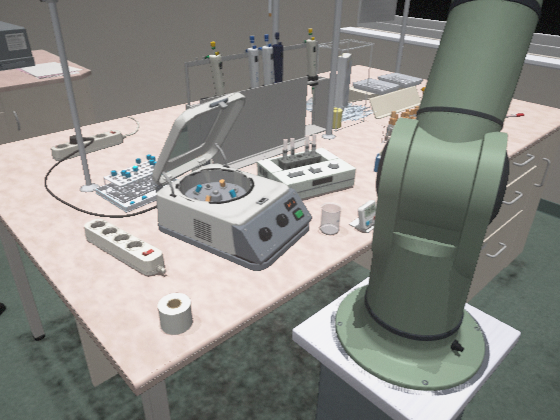

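View pics/top0.png

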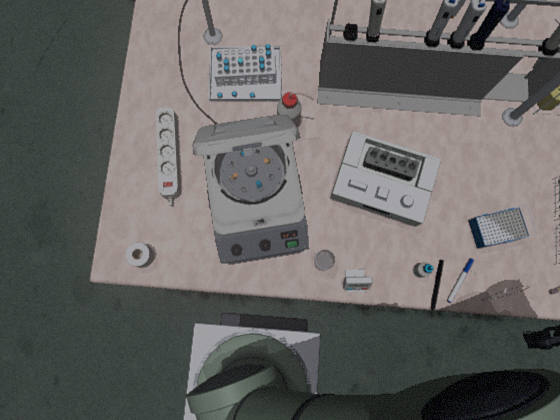

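The scene and top views show the strip on the left, with its red rocker at top (168,184) and scene (148,252). The centrifuge stands in the middle. The heater keys in the top view are bar (357,185), square (382,193) and round (407,201). Next I'll fix the rotation convention and enlarge crops.

```bash
sed -i '1a from scipy.spatial.transform import Rotation as Ro' h.py; sed -i "s/np.array(f\['rotation'\])/Ro.from_euler('xyz',f['rotation']).as_matrix()/" h.py
python3 - <<'E'
from h import *
t=load('top0');s=load('scene0')
print(proj(t,[0,0,0]),proj(s,[0,0,0]))
def crop(f,x,y,w,h,k): return cv2.cvtColor(cv2.resize(f['img'][y:y+h,x:x+w],None,fx=k,fy=k,interpolation=cv2.INTER_CUBIC),cv2.COLOR_RGB2BGR)
a=np.hstack([crop(t,325,125,120,100,3),crop(t,150,165,40,40,7.5)[:300]])
b=np.hstack([crop(s,250,140,120,60,3),crop(s,80,210,100,70,3)[:180]])
w=max(a.shape[1],b.shape[1]);p=lambda i:np.pad(i,((0,0),(0,w-i.shape[1]),(0,0)))
cv2.imwrite('pics/c1.png',np.vstack([p(a),p(b)]));print(a.shape,b.shape)
for f in(t,s):
    m=cv2.inRange(cv2.cvtColor(f['img'],cv2.COLOR_RGB2HSV),(0,140,80),(8,255,255))|cv2.inRange(cv2.cvtColor(f['img'],cv2.COLOR_RGB2HSV),(172,140,80),(180,255,255))
    n,_,st,c=cv2.connectedComponentsWithStats(m)
    print([(st[i].tolist(),c[i].round(1).tolist()) for i in range(1,n) if st[i,4]>8])
E
```

```text
[251.44875611 391.36347485] [406.95086444 330.38289163]
(300, 660, 3) (180, 660, 3)
[([283, 93, 14, 13, 122], [289.1, 99.3])]
[([517, 114, 6, 2, 12], [519.5, 114.5])]
```

View pics/c1.png

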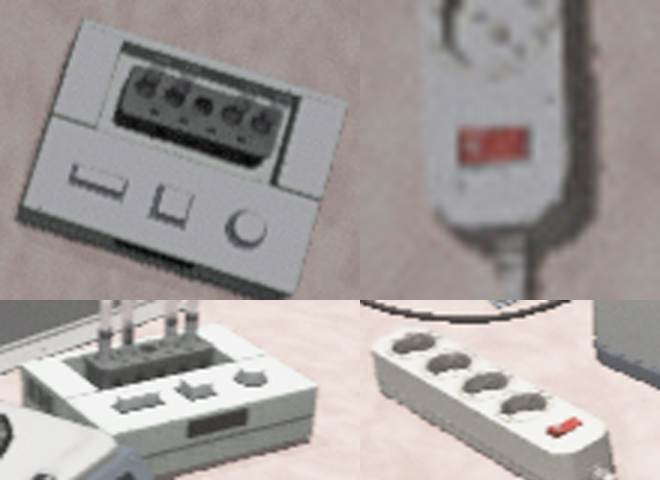

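The crops show clear key tops. In the top view they are bar ≈(358,184), square ≈(383,193) and round ≈(407,201). The rocker is red at top ≈(167.7,184.5), and its brighter, raised half is on the left (+y) side. Now I'll triangulate and check.

```bash
python3 - <<'E'
from h import *
t=load('top0');s=load('scene0')
K={'bar':((358.3,184),(296.7,174)),'sq':((382.7,192.7),(316,170)),'rd':((407.3,201),(334,165.7))}
for k,(a,b) in K.items():
    p,r=tri([(t,*a),(s,*b)]);print(k,p.round(4),np.round(r,4),'plane',onz(t,*a,.079).round(4))
c=[]
for f,(x0,x1,y0,y1) in((t,(155,182,170,200)),(s,(130,165,240,265))):
    I=f['img'].astype(int);m=(I[...,0]-np.maximum(I[...,1],I[...,2])>40).astype(np.uint8);z=np.zeros_like(m);z[y0:y1,x0:x1]=m[y0:y1,x0:x1]
    M=cv2.moments(z,True);c.append((M['m10']/M['m00'],M['m01']/M['m00']));print(M['m00'],c[-1],cv2.boundingRect(z))
p,r=tri([(t,*c[0]),(s,*c[1])]);print('rocker',p,r,onz(t,*c[0],.045))
# strip axis from top: light mask
I=cv2.cvtColor(t['img'],cv2.COLOR_RGB2HSV);m=cv2.inRange(I,(0,0,120),(180,28,255));m[:, :150]=0;m[:,185:]=0;m[:105]=0;m[200:]=0
m=cv2.morphologyEx(m,cv2.MORPH_OPEN,np.ones((3,3)))
cs=max(cv2.findContours(m,0,2)[0],key=cv2.contourArea);R=cv2.minAreaRect(cs);B=cv2.boxPoints(R);print(R)
Bw=np.array([onz(t,*q,.042) for q in B]);print(Bw.round(4),np.linalg.norm(np.roll(Bw,1,0)-Bw,axis=1))
E
```

```text
bar [ 0.5266 -0.23    0.0658] [0.0018 0.0018] plane [ 0.5243 -0.2267  0.079 ]
sq [ 0.5091 -0.2927  0.0653] [0.0015 0.0015] plane [ 0.5066 -0.2887  0.079 ]
rd [ 0.4927 -0.3549  0.0659] [0.0008 0.0008] plane [ 0.4901 -0.3507  0.079 ]
32.0 (167.40625, 183.875) (163, 182, 9, 5)
36.0 (148.0, 251.88888888888889) (143, 249, 11, 7)
rocker [0.49533381 0.26117941 0.04255977] [np.float64(0.00028929189335288543), np.float64(0.0002892918933530035)] [0.4949141  0.26078317 0.045     ]
((166.99998474121094, 152.0), (33.99999237060547, 93.99998474121094), 0.0)
[[0.4521 0.301  0.042 ]
 [0.7104 0.3364 0.042 ]
 [0.7178 0.2452 0.042 ]
 [0.459  0.2138 0.042 ]] [0.08747302 0.26071276 0.09150031 0.2606409 ]
```

Plane positions for the keys match the 65 mm spacing, but the heights need a closer view. I'll close the fingers, rise, and look at the heater on the way to the strip.

>>> move_arm:
  gripper: [0,0,0,0,0,0,0,0]
  linear:
    - [3.4,-2.1,-1.3]
    - [3.4,-2.1,-1.3]
    - [3.4,-2.1,-1.3]
    - [3.4,-2.1,-1.3]
    - [3.4,-2.1,-1.3]
    - [3.4,-2.1,-1.3]
    - [3.4,-2.1,-1.2]
    - [3.4,-2.1,-1.2]
  twist: [0,0,0,0,0,0,0,0]

```text
clock: 0.95
position: [0.4057, -0.3432, 0.3338]
tool_rot: [-3.142, 0.0, 0.329]
force: [0.9, 0.2, 0.9]
grip_width: -0.0003
finger_force: 0.0
```

>>> move_arm:
  gripper: [0,0]
  linear:
    - [0,0,0]
    - [0,0,0]
  twist: [0,0]

```text
clock: 1.15
position: [0.4053, -0.3443, 0.3333]
tool_rot: [3.141, 0.0, 0.33]
force: [-0.7, -0.8, -0.2]
grip_width: 0.0
finger_force: 0.0
```

```bash
python3 - <<'E'
from h import *
o=monitor.observe();print(o['position'],o['tool_rot'],o['clock'],o['grip_width'])
f=snap('wrist','w1');print(f['eye'])
for p in([.524,-.227,.079],[.507,-.289,.079],[.490,-.351,.079],o['position']):print(proj(f,p))
E
```

```text
[ 0.40529804 -0.34426671  0.33330939] [3.14143759e+00 3.08907208e-05 3.30379666e-01] 1.15 6.331234027081639e-06
[ 0.47323325 -0.32014565  0.47503089]
[217.90153642  59.28442251]
[262.14574587  91.55623254]
[303.95201913 122.04980732]
[278.22703749 268.4591302 ]
```

View pics/w1.png

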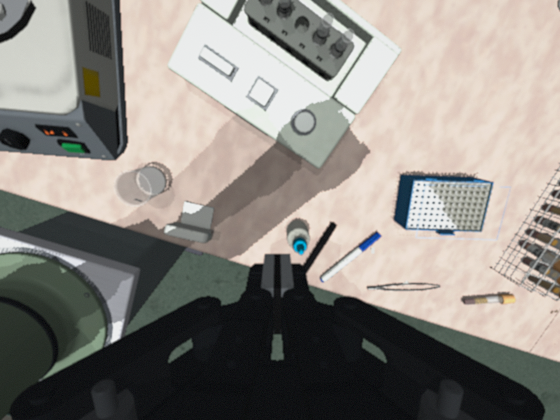

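The wrist view shows the bar at (217,61), the square at (262,92) and the round key at (304,122), right where the plane estimates predict. The dropper is close under the tool. Now I'll triangulate top and wrist for the heights.

```bash
python3 - <<'E'
from h import *
t=load('top0');w=load('w1')
K={'bar':((358.3,184),(217.5,61)),'sq':((382.7,192.7),(262.5,92.5)),'rd':((407.3,201),(304,122))}
for k,(a,b) in K.items():
    p,r=tri([(t,*a),(w,*b)]);print(k,p.round(4),np.round(r,4),'w',onz(w,*b,.079).round(4),'t',onz(t,*a,.079).round(4))
# round key by circles in wrist image
x,y=280,98;g=cv2.cvtColor(cv2.resize(w['img'][y:y+48,x:x+48],None,fx=8,fy=8,interpolation=cv2.INTER_CUBIC),cv2.COLOR_RGB2GRAY)
c=cv2.HoughCircles(cv2.GaussianBlur(g,(9,9),0),cv2.HOUGH_GRADIENT,1,40,param1=60,param2=15,minRadius=60,maxRadius=100)
print([((q[0]+.5)/8+x-.5,(q[1]+.5)/8+y-.5,q[2]/8) for q in c[0][:3]])
E
```

```text
bar [ 0.5229 -0.2269  0.0801] [0.0011 0.0011] w [ 0.522 -0.227  0.079] t [ 0.5243 -0.2267  0.079 ]
sq [ 0.5067 -0.2894  0.0771] [0.0005 0.0005] w [ 0.5061 -0.2898  0.079 ] t [ 0.5066 -0.2887  0.079 ]
rd [ 0.4902 -0.351   0.0783] [0.0001 0.0001] w [ 0.4901 -0.351   0.079 ] t [ 0.4901 -0.3507  0.079 ]
[(np.float32(303.75), np.float32(121.75), np.float32(9.7875))]
```

>>> move_arm:
  gripper: [0,0,0,0,0,0,0,0]
  linear:
    - [1.4,-4.1,0]
    - [1.4,-4.1,0]
    - [1.4,-4.1,0]
    - [1.4,-4.1,0]
    - [1.4,-4.1,0]
    - [1.4,-4.1,0]
    - [1.4,-4.1,0]
    - [1.4,-4.1,0]
  twist: [0,0,0,0,0,0,0,0]

```text
clock: 2.0
position: [0.4046, 0.0023, 0.3331]
tool_rot: [3.141, 0.0, 0.326]
force: [1.8, -0.4, 0.2]
grip_width: -0.0002
finger_force: 0.0
```

>>> move_arm:
  gripper: [0,0,0,0,0,0,0]
  linear:
    - [1.4,-3.3,0]
    - [1.4,-3.3,0]
    - [1.4,-3.3,0]
    - [1.4,-3.3,0]
    - [1.4,-3.3,0]
    - [1.4,-3.3,0]
    - [0,0,0]
  twist: [2,2,2,2,2,2,0]

```text
clock: 2.7
position: [0.4397, 0.2166, 0.3325]
tool_rot: [-3.14, 0.001, 0.12]
force: [-0.7, -0.8, -1.0]
grip_width: 0.0002
finger_force: 0.0
```

>>> move_arm:
  gripper: [0,0]
  linear:
    - [0,0,0]
    - [0,0,0]
  twist: [0,0]

```text
clock: 2.9
position: [0.4395, 0.2123, 0.333]
tool_rot: [3.141, 0.001, 0.118]
force: [0.4, -0.5, 0.3]
grip_width: 0.0005
finger_force: 0.0
```

```bash
python3 - <<'E'
from h import *
o=monitor.observe();print(o['position'],o['tool_rot'],o['clock'])
f=snap('wrist','w2');print(proj(f,[.495,.261,.045]))
E
```

```text
[0.43948859 0.21232646 0.33296821] [3.14090771e+00 6.23781129e-04 1.17629263e-01] 2.9
[247.51388547 134.84774609]
```

View pics/w2.png

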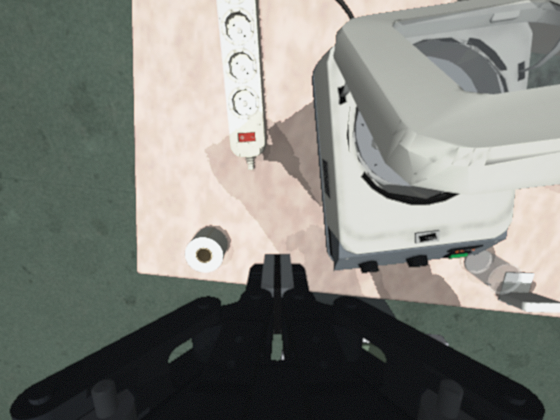

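The wrist view shows the strip with its red rocker at about (247,137). The film roll stands at (207,253), clear of the rocker. Now I'll measure the rocker and the strip edges.

```bash
python3 - <<'E'
from h import *
w=load('w2');t=load('top0')
I=w['img'].astype(int);m=((I[...,0]-np.maximum(I[...,1],I[...,2]))>50).astype(np.uint8);z=np.zeros_like(m);z[120:150,230:265]=m[120:150,230:265]
M=cv2.moments(z,True);c=(M['m10']/M['m00'],M['m01']/M['m00']);R=cv2.minAreaRect(cv2.findNonZero(z));print(c,M['m00'],R)
s=load('scene0')
for o in([(w,*c),(t,167.4,183.9)],[(w,*c),(s,148,251.9)],[(w,*c),(t,167.4,183.9),(s,148,251.9)]):
  p,r=tri(o);print('rocker',p.round(4),np.round(r,4))
print(onz(w,*c,.044))
print('box',[onz(w,*q,.044).round(4).tolist() for q in cv2.boxPoints(R)])
# strip sides: gradient per row; white neutral pixels
sat=I.max(2)-I.min(2); L=[];Rr=[]
for v in range(5,148,6):
    row=(sat[v]<22)&(I[v].min(1)>150); u=np.where(row[205:280])[0]+205
    if len(u): L.append(onz(w,u[0],v,.042)[:2]);Rr.append(onz(w,u[-1],v,.042)[:2])
for E in(L,Rr):
    vx,vy,x0,y0=cv2.fitLine(np.array(E,np.float32),cv2.DIST_HUBER,0,.01,.01).ravel();
    if vx<0: vx,vy=-vx,-vy
    print('edge dir deg',np.degrees(np.arctan2(vy,vx)),'y at x=.495',y0+(.495-x0)*vy/vx)
E
```

```text
(246.37593984962405, 136.71428571428572) 133.0 ((246.0, 137.0), (8.0, 16.0), 90.0)
rocker [0.4931 0.2608 0.0495] [0.0013 0.0013]
rocker [0.4922 0.2624 0.0446] [0. 0.]
rocker [0.4935 0.2617 0.0441] [0.0015 0.0017 0.0004]
[0.49223471 0.26245974 0.044     ]
box [[0.4959, 0.2746, 0.044], [0.4985, 0.2522, 0.044], [0.4877, 0.2512, 0.044], [0.485, 0.2737, 0.044]]
edge dir deg -0.69621384 y at x=.495 0.31414968
edge dir deg -1.4919872 y at x=.495 0.23242705
```

```bash
python3 - <<'E'
from h import *
w=load('w2');t=load('top0')
I=w['img'].astype(int)
for f,P in((w,[(238,27),(242,66),(245,103),(246.4,136.7)]),(t,[(167,118),(167,135.5),(167.5,152),(168,168),(167.4,183.9)])):
    q=np.array([onz(f,*p,.042)[:2] for p in P]);print(q.round(4).tolist(),np.degrees(np.polyfit(q[:,0],q[:,1],1)[0]))
g=cv2.cvtColor(w['img'],cv2.COLOR_RGB2GRAY)
for v in(100,120,137):print(v,g[v,220:275].tolist())
# red extents
print(I[137,236:258].tolist())
E
```

```text
[[0.6269, 0.2855], [0.5822, 0.2765], [0.5366, 0.2685], [0.4922, 0.2626]] 9.769698781071515
[[0.6769, 0.286], [0.6276, 0.2797], [0.582, 0.2724], [0.5384, 0.2655], [0.4956, 0.2616]] 8.00451660378368
100 [232, 233, 232, 232, 231, 232, 239, 243, 242, 242, 241, 206, 129, 130, 197, 238, 244, 244, 241, 229, 232, 241, 243, 236, 228, 227, 235, 242, 243, 243, 243, 243, 243, 243, 242, 235, 235, 239, 237, 240, 244, 217, 136, 89, 122, 188, 219, 226, 228, 228, 227, 228, 228, 230, 231]
120 [235, 234, 233, 233, 233, 233, 231, 234, 239, 243, 243, 243, 243, 243, 244, 243, 243, 243, 243, 243, 243, 242, 242, 242, 243, 243, 242, 240, 238, 238, 237, 238, 238, 239, 239, 239, 238, 238, 237, 237, 235, 233, 211, 146, 86, 79, 106, 157, 189, 202, 208, 217, 226, 231, 230]
137 [231, 229, 228, 227, 222, 210, 202, 200, 202, 215, 230, 237, 237, 237, 237, 238, 234, 190, 124, 104, 134, 156, 166, 155, 125, 109, 107, 107, 107, 108, 116, 125, 128, 121, 133, 193, 233, 238, 237, 236, 235, 235, 236, 228, 169, 94, 78, 106, 161, 184, 159, 120, 108, 108, 108]
[[233, 236, 224], [191, 192, 176], [154, 113, 103], [169, 77, 69], [182, 116, 105], [183, 147, 135], [187, 159, 147], [193, 140, 130], [193, 98, 89], [190, 76, 67], [190, 73, 63], [192, 73, 63], [192, 73, 63], [193, 74, 63], [194, 85, 74], [191, 98, 88], [183, 106, 97], [186, 95, 87], [196, 107, 99], [214, 186, 173], [232, 235, 224], [238, 240, 231]]
```

The rocker centre is about (0.493, 0.262, 0.044) and the strip axis is about +8.7°. I'll press at roughly (0.491, 0.273), 11 mm out from the axle. First I'll go above it.

>>> move_arm:
  gripper: [0,0,0,0,0,0,0,0]
  linear:
    - [0,0,0]
    - [2.0,-1.7,0]
    - [2.0,-1.7,0]
    - [2.0,-1.7,0]
    - [0,0,4.5]
    - [0,0,4.5]
    - [0,0,4.5]
    - [0,0,4.5]
  twist: [-2,0,0,0,0,0,0,0]

```text
clock: 3.75
position: [0.491, 0.272, 0.152]
tool_rot: [3.141, -0.001, 0.153]
force: [1.1, 0.8, -0.7]
grip_width: 0.0001
finger_force: 0.0
```

>>> move_arm:
  gripper: [0,0,0,0,0,0]
  linear:
    - [0,0,3]
    - [0,0,2.5]
    - [0,0,1.5]
    - [0,0,1.0]
    - [0,0,0]
    - [0,0,0]
  twist: [0,0,0,0,0,0]

```text
clock: 4.35
position: [0.4912, 0.2736, 0.0742]
tool_rot: [-3.141, -0.001, 0.154]
force: [-0.4, 0.1, 0.2]
grip_width: 0.0004
finger_force: 0.0
```

```bash
python3 - <<'E'
from h import *
o=monitor.observe();print(o['position'],o['tool_rot'],o['clock'],o['force'])
f=snap('wrist','w3');print(proj(f,[.493,.262,.044]),proj(f,[.4913,.273,.046]),proj(f,o['position']))
cv2.imwrite('pics/w3c.png',cv2.cvtColor(cv2.resize(f['img'][170:320,190:370],None,fx=4,fy=4,interpolation=cv2.INTER_CUBIC),cv2.COLOR_RGB2BGR))
E
```

```text
[0.49116784 0.27358089 0.07418783] [-3.14127575e+00 -1.03919034e-03  1.53903329e-01] 4.35 [-0.41733741  0.07473367  0.18895003]
[296.4336548  246.22887559] [278.76247591 247.43729994] [277.93472421 268.28281612]
```

View pics/w3c.png

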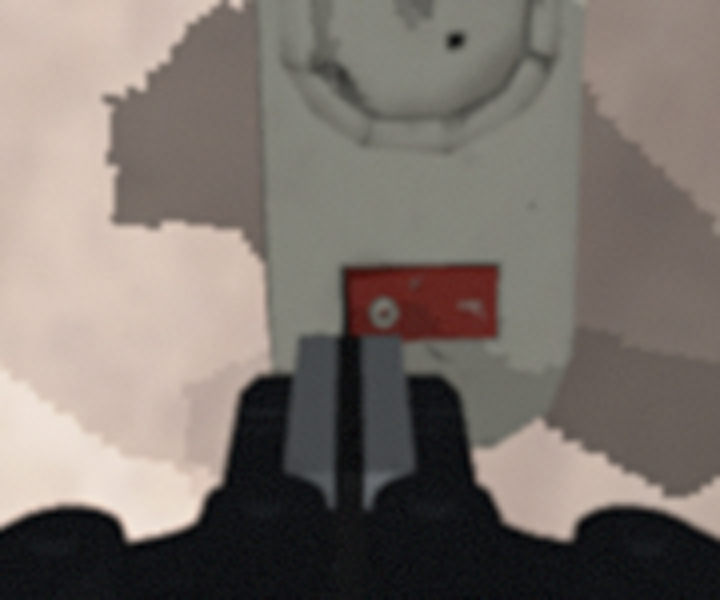

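The rocker sits within 1 px of the prediction, at crop centre (421,302), and the fingers are over its left, raised end. A gap between the two fingertips lines up with the paddle end, so I'll shift 3 mm further out to press with one finger squarely on the raised half.

>>> move_arm:
  gripper: [0,0,0,0,0]
  linear:
    - [0,-0.3,1.0]
    - [0,0,1.0]
    - [0,0,0.4]
    - [0,0,0]
    - [0,0,0]
  twist: [0,0,0,0,0]

```text
clock: 4.9
position: [0.4901, 0.2765, 0.0492]
tool_rot: [3.142, 0.0, 0.154]
force: [0.1, 0.6, 0.2]
grip_width: 0.0002
finger_force: 0.0
```

>>> move_arm:
  gripper: [0,0,0,0]
  linear:
    - [0,0,0.2]
    - [0,0,0.2]
    - [0,0,0.1]
    - [0,0,0]
  twist: [0,0,0,0]

```text
clock: 5.3
position: [0.4903, 0.2769, 0.0444]
tool_rot: [-3.141, -0.001, 0.155]
force: [0.6, 2.0, 2.7]
grip_width: -0.0001
finger_force: 1.4
```

>>> move_arm:
  gripper: [0,0,0,0]
  linear:
    - [0,0,0.1]
    - [0,0,0]
    - [0,0,0.1]
    - [0,0,0]
  twist: [0,0,0,0]

```text
clock: 5.7
position: [0.4904, 0.2768, 0.0429]
tool_rot: [-3.141, -0.001, 0.154]
force: [-3.5, 2.8, 16.7]
grip_width: -0.0
finger_force: 8.0
```

>>> move_arm:
  gripper: [0,0]
  linear:
    - [0,0,0.05]
    - [0,0,0]
  twist: [0,0]

```text
clock: 5.9
position: [0.4904, 0.2768, 0.0427]
tool_rot: [-3.141, -0.001, 0.154]
force: [-4.9, 1.0, 22.0]
grip_width: 0.0001
finger_force: 11.1
```

>>> move_arm:
  gripper: [0,0,0,0,0]
  linear:
    - [0,0,-1]
    - [0,0.3,-1]
    - [0,0,-1.2]
    - [0,0,0]
    - [0,0,0]
  twist: [0,0,0,0,0]

```text
clock: 6.4
position: [0.4909, 0.2733, 0.0741]
tool_rot: [-3.142, -0.001, 0.154]
force: [0.1, 0.1, -0.2]
grip_width: -0.0
finger_force: 0.0
```

```bash
python3 - <<'E'
from h import *
f=snap('wrist','w4');print(monitor.observe()['position'])
g=load('w3')
c=lambda f:cv2.resize(f['img'][200:290,230:330],None,fx=4,fy=4,interpolation=cv2.INTER_CUBIC)
cv2.imwrite('pics/w4c.png',cv2.cvtColor(np.hstack([c(g),c(f)]),cv2.COLOR_RGB2BGR))
E
```

```text
[0.49068199 0.27324756 0.0736904 ]
```

View pics/w4c.png

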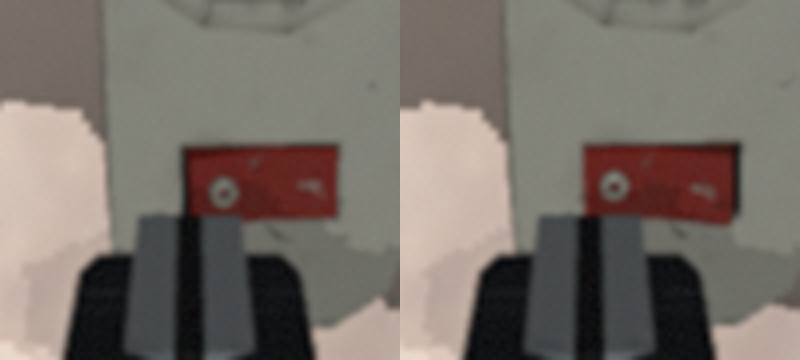

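The slit has moved from the left to the right side of the rocker, so it tilted over. Contact was hard at z≈0.0427. To make sure it bottomed on the rocker and not on the strip top, I'll press once more, 3 mm further in.

>>> move_arm:
  gripper: [0,0,0,0,0]
  linear:
    - [0,0,1.2]
    - [0,0,1.2]
    - [0,0,0.4]
    - [0,0,0]
    - [0,0,0]
  twist: [0,0,0,0,0]

```text
clock: 6.95
position: [0.4904, 0.2736, 0.0454]
tool_rot: [3.141, 0.001, 0.155]
force: [0.1, 1.0, 0.5]
grip_width: 0.0003
finger_force: 0.0
```

>>> move_arm:
  gripper: [0,0,0,0]
  linear:
    - [0,0,0.1]
    - [0,0,0]
    - [0,0,0.1]
    - [0,0,0]
  twist: [0,0,0,0]

```text
clock: 7.35
position: [0.4908, 0.2736, 0.0439]
tool_rot: [-3.141, -0.0, 0.154]
force: [-0.3, -0.8, 1.8]
grip_width: -0.0
finger_force: 1.2
```

>>> move_arm:
  gripper: [0,0,0,0]
  linear:
    - [0,0,0.1]
    - [0,0,0]
    - [0,0,0.1]
    - [0,0,0]
  twist: [0,0,0,0]

```text
clock: 7.75
position: [0.491, 0.2736, 0.0431]
tool_rot: [3.141, -0.001, 0.154]
force: [-6.1, -4.1, 28.4]
grip_width: 0.0003
finger_force: 14.2
```

It is hard-stopped on the rocker, firm at 28 N, so the strip is on. Next I'll rise and cross in front of the lid.

>>> move_arm:
  gripper: [0,0,0,0,0,0,0,0]
  linear:
    - [0,0,-2]
    - [0,0,-4]
    - [0,0,-4]
    - [0,0,-4]
    - [0,0,-4]
    - [0,0,-4]
    - [0,0,-4]
    - [0,0,-3]
  twist: [0,0,0,0,0,0,0,0]

```text
clock: 8.55
position: [0.4907, 0.2736, 0.3344]
tool_rot: [-3.141, -0.002, 0.154]
force: [-0.1, -0.1, 0.1]
grip_width: -0.0003
finger_force: 0.0
```

>>> move_arm:
  gripper: [0,0,0,0,0,0,0,0]
  linear:
    - [-1.7,3.6,0]
    - [-1.7,3.6,0]
    - [-1.7,3.6,0]
    - [-1.7,3.6,0]
    - [-1.7,3.6,0]
    - [-1.7,3.6,0]
    - [-1.7,3.6,0]
    - [0,0,0]
  twist: [0,0,0,0,0,0,0,0]

```text
clock: 9.35
position: [0.4105, 0.0019, 0.3319]
tool_rot: [3.14, 0.0, 0.148]
force: [-0.0, 1.5, -0.1]
grip_width: 0.0
finger_force: 0.0
```

>>> move_arm:
  gripper: [0,0,0,0,0]
  linear:
    - [0,0,0]
    - [0,0,0]
    - [0,0,0]
    - [0,0,0]
    - [0,0,0]
  twist: [6,6,6,6,0]

```text
clock: 9.85
position: [0.4118, 0.0065, 0.3318]
tool_rot: [-3.142, -0.0, -0.266]
force: [0.5, 0.4, 0.4]
grip_width: -0.0002
finger_force: 0.0
```

>>> move_arm:
  gripper: [0,0,0,0,0,0,0,0]
  linear:
    - [2.1,4.1,0]
    - [2.1,4.1,0]
    - [2.1,4.1,0]
    - [2.1,4.1,0]
    - [2.1,4.1,0]
    - [2.1,4.0,0]
    - [2.1,4.0,0]
    - [2.2,4.0,0]
  twist: [0,0,0,0,0,0,0,0]

```text
clock: 10.65
position: [0.4902, -0.3534, 0.3317]
tool_rot: [-3.142, -0.0, -0.261]
force: [1.1, 1.4, 0.6]
grip_width: -0.0002
finger_force: 0.0
```

>>> move_arm:
  gripper: [0,0,0,0,0,0,0,0]
  linear:
    - [0,0,3.5]
    - [0,0,3.5]
    - [0,0,3.5]
    - [0,0,3]
    - [0,0,3]
    - [0,0,2]
    - [0,0,0]
    - [0,0,0]
  twist: [0,0,0,0,0,0,0,0]

```text
clock: 11.45
position: [0.4902, -0.3516, 0.1473]
tool_rot: [-3.141, 0.0, -0.263]
force: [0.4, -0.4, 0.8]
grip_width: 0.0001
finger_force: 0.0
```

```bash
python3 - <<'E'
from h import *
o=monitor.observe();print(o['position'],o['tool_rot'],o['clock'])
f=snap('wrist','w5')
for p in([.4902,-.351,.079],[.5066,-.2892,.079],[.523,-.227,.079],o['position']):print(proj(f,p))
E
```

```text
[ 0.49022639 -0.35161842  0.14726229] [-3.14137983e+00  8.24801751e-06 -2.62642807e-01] 11.45
[276.1844859  226.60085403]
[191.29087843 226.75325068]
[105.94352226 227.03537071]
[276.96731333 268.02226938]
```

View pics/w5.png

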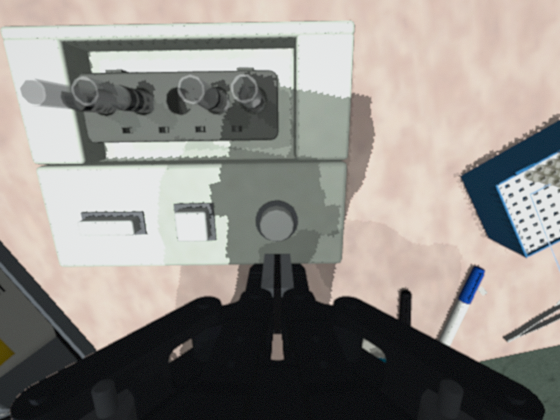

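The wrist view shows the round key at about (276,221), straight ahead of the fingers and about 3 mm further along tool x than predicted. I'll shift 0.2 cm forward and press.

>>> move_arm:
  gripper: [0,0,0,0,0]
  linear:
    - [0.2,0,2.5]
    - [0,0,2.5]
    - [0,0,1.3]
    - [0,0,0]
    - [0,0,0]
  twist: [0,0,0,0,0]

```text
clock: 12.0
position: [0.4923, -0.3525, 0.0849]
tool_rot: [3.141, -0.001, -0.264]
force: [0.2, -0.0, 0.1]
grip_width: 0.0
finger_force: 0.0
```

>>> move_arm:
  gripper: [0,0,0,0,0,0,0]
  linear:
    - [0,0,0.3]
    - [0,0,0.2]
    - [0,0,0.2]
    - [0,0,0.2]
    - [0,0,0.1]
    - [0,0,0.1]
    - [0,0,0]
  twist: [0,0,0,0,0,0,0]

```text
clock: 12.7
position: [0.492, -0.3524, 0.0731]
tool_rot: [3.141, -0.0, -0.265]
force: [-0.5, -1.0, 6.6]
grip_width: -0.0002
finger_force: 2.9
```

>>> move_arm:
  gripper: [0,0,0,0]
  linear:
    - [0,0,0.1]
    - [0,0,0]
    - [0,0,0.1]
    - [0,0,0]
  twist: [0,0,0,0]

```text
clock: 13.1
position: [0.4921, -0.3524, 0.0727]
tool_rot: [3.141, -0.001, -0.265]
force: [-9.4, 6.4, 36.2]
grip_width: 0.0003
finger_force: 18.4
```

The round key is bottomed at 36 N, firm at 0.0727. Next I'll rise and go across to the bar key.

>>> move_arm:
  gripper: [0,0,0,0,0,0,0,0]
  linear:
    - [0,0,-2]
    - [0,0,-3]
    - [0,0,-2.5]
    - [0,-4.3,0]
    - [0,-4.3,0]
    - [0,-4.3,0]
    - [0,0,0]
    - [0,0,0]
  twist: [0,0,0,0,0,0,0,0]

```text
clock: 13.9
position: [0.5257, -0.2269, 0.1457]
tool_rot: [3.142, 0.001, -0.263]
force: [0.2, 0.2, -0.5]
grip_width: -0.0001
finger_force: 0.0
```

```bash
python3 - <<'E'
from h import *
o=monitor.observe();print(o['position'],o['tool_rot'],o['clock'],o['force'])
f=snap('wrist','w6')
for p in([.4902,-.351,.073],[.5066,-.2892,.079],[.523,-.227,.079],o['position'],[*o['position'][:2],.079]):print(proj(f,p))
E
```

```text
[ 0.52565838 -0.2268525   0.14572231] [ 3.14158683e+00  5.35771506e-04 -2.62654848e-01] 13.9 [ 0.1908228   0.22014557 -0.4609531 ]
[444.79348556 227.16037988]
[363.8975186  229.92724111]
[278.14719093 230.20847341]
[277.0926789  268.04632162]
[277.04254789 227.0185614 ]
```

View pics/w6.png

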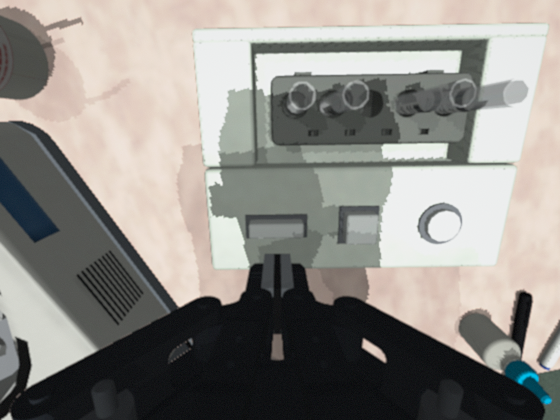

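The bar key top is centred at about (277,228), and the fingers will land at (277,227). The round key is visibly lower. I'll press the bar.

>>> move_arm:
  gripper: [0,0,0,0,0]
  linear:
    - [0,0,2.5]
    - [0,0,2.3]
    - [0,0,1.3]
    - [0,0,0]
    - [0,0,0]
  twist: [0,0,0,0,0]

```text
clock: 14.45
position: [0.5256, -0.2283, 0.0852]
tool_rot: [3.141, -0.0, -0.265]
force: [1.0, 0.5, 0.6]
grip_width: 0.0003
finger_force: 0.0
```

>>> move_arm:
  gripper: [0,0,0,0,0,0,0]
  linear:
    - [0,0,0.3]
    - [0,0,0.2]
    - [0,0,0.2]
    - [0,0,0.2]
    - [0,0,0.1]
    - [0,0,0.1]
    - [0,0,0]
  twist: [0,0,0,0,0,0,0]

```text
clock: 15.15
position: [0.5256, -0.2277, 0.0737]
tool_rot: [-3.142, 0.0, -0.265]
force: [-0.5, 0.1, 0.6]
grip_width: -0.0
finger_force: 0.2
```

>>> move_arm:
  gripper: [0,0,0,0]
  linear:
    - [0,0,0.1]
    - [0,0,0]
    - [0,0,0.1]
    - [0,0,0]
  twist: [0,0,0,0]

```text
clock: 15.55
position: [0.5257, -0.2277, 0.0729]
tool_rot: [3.141, -0.0, -0.265]
force: [-5.9, 2.3, 22.9]
grip_width: -0.0
finger_force: 11.6
```

The bar is hard-stopped at 0.0729. I'll press slightly more, then retreat up and check.

>>> move_arm:
  gripper: [0,0]
  linear:
    - [0,0,0.1]
    - [0,0,0]
  twist: [0,0]

```text
clock: 15.75
position: [0.5258, -0.2278, 0.0727]
tool_rot: [3.141, -0.001, -0.265]
force: [-10.4, 4.4, 40.8]
grip_width: -0.0
finger_force: 19.9
```

>>> move_arm:
  gripper: [0,0,0,0,0,0,0,0]
  linear:
    - [0,0,-2]
    - [0,0,-4]
    - [0,0,-4]
    - [0,0,-4]
    - [0,0,-3]
    - [0,0,-3]
    - [0,0,0]
    - [0,0,0]
  twist: [0,0,0,0,0,0,0,0]

```text
clock: 16.55
position: [0.5255, -0.2277, 0.2708]
tool_rot: [3.142, -0.0, -0.265]
force: [0.3, -0.3, -0.2]
grip_width: -0.0002
finger_force: 0.0
```

```bash
python3 - <<'E'
from h import *
o=monitor.observe();print(o['position'],o['clock'],o['force'],np.abs(o['qd']).max())
f=snap('wrist','w7');t=snap('top','t7');s=snap('scene','s7')
c=lambda i,x,y,w,h,W,H:cv2.resize(i[y:y+h,x:x+w],(W,H),interpolation=cv2.INTER_CUBIC)
a=np.hstack([c(f['img'],180,60,220,165,400,300),c(load('scene0')['img'],80,210,100,75,400,300)])
b=np.hstack([c(t['img'],90,90,220,195,400,300),c(s['img'],80,210,100,75,400,300)])
cv2.imwrite('pics/fin.png',cv2.cvtColor(np.vstack([a,b]),cv2.COLOR_RGB2BGR))
E
```

```text
[ 0.5254737  -0.22767282  0.27083478] 16.55 [ 0.34146326 -0.28237429 -0.20486051] 0.02533838290486214
```

View pics/fin.png

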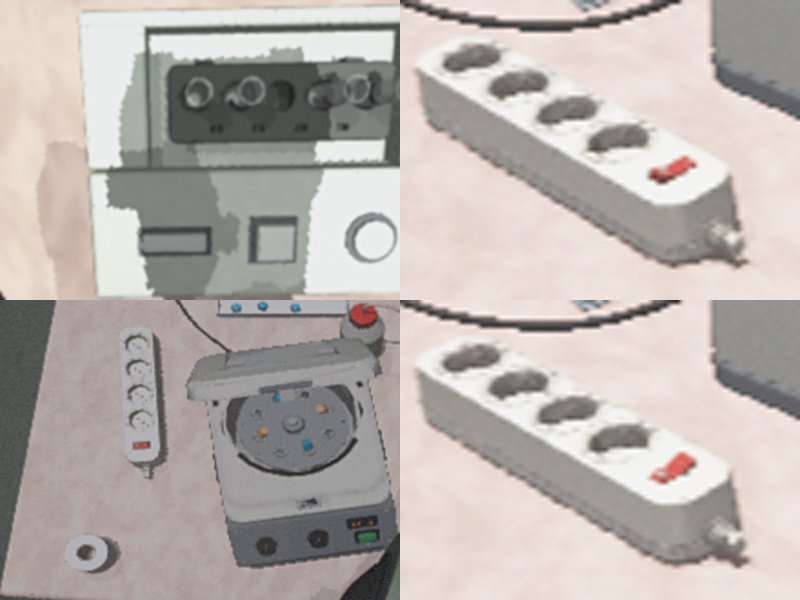

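The strip has not moved, and its rocker is tipped the other way with its right end now raised. The keys look pressed as intended, the bystanders are untouched, and the arm is clear.

```bash
python3 -c "
from h import *
print(bot.job_done())"
```

```text
the job is handed in; nothing more can be done
None
```

I switched the strip on, then pressed the round key and the bar key fully down, in that order, and handed the job in at about 17 s. The arm finished clear of everything; the square key was never touched, and the strip looked unmoved in the last pictures. No verdict came back.

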